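# Index the watchmaker's turntable to its long line

## Task

With a fingertip laid on the knurled rim of the steel turntable, turn it clockwise (seen from above) by friction, click by click, until the long engraved line has clicked in at the brass pointer; then take the finger away. Do not pinch or lift anything: the watch stays lying in its seat in the middle of the turntable, and the things around stay where they are.

Things in the scene. Friction and masses are not known exactly. Their poses are not given: they have to be found in the camera images.
- indexer: The fixed indexing table. Origin: centre of its underside, on the bench (z = 0) and on the turntable's vertical axis; z up; its +x points from the axis to the block with the pointer. Grey square base 150 x 150 mm, 22 mm high; a block 40 (x) x 34 (y) mm stands at its +x side from 68 to 108 mm off the axis, with the brass pointer on top, 64 mm high over all.
- dial (a joint): Turntable angle (rad), growing clockwise seen from above; 0 = long line at the pointer. A spring plunger clicks in every 0.524 rad: -1.047, -0.524, 0, 0.524, 1.047; hard stops at -1.4 and 1.2. Starts one or two clicks short of 0. Leaving a detent takes about 0.13 N m; past half way the plunger pulls the disc on into the next detent, and centres it once released.
- dial_center (a point): Point on the vertical axis at the height of the top, 60 mm above the bench, of the turntable: a steel disc 124 mm in diameter, rim 15 mm high. Its flat top ring runs from radius 22.5 to 62 mm, the outer part and rim knurled; only the watch stands out of it. A shut finger pressed on the ring 50 mm off the axis with 8 to 12 N carries the disc round without slipping.
- long_line (a point): Point on the long engraved line: a black line 30 x 3 mm, radial, on the top ring, from 30 to 60 mm off the axis (the eleven other lines are only 7 mm long). This point lies 50 mm off the axis on the top face and turns with the disc.
- pointer (a point): Tip of the fixed brass pointer, 65 mm off the axis at the disc's edge, 62 mm above the bench.
- watch: Loose wristwatch head, steel, 41 mm in diameter, 10.5 mm high (lugs and crown within 27 mm of its axis), lying in the 4 mm deep round recess of the turntable, so that it stands out 6.5 mm above the top ring. Origin: centre of its underside (56 mm above the bench). It rides round with the disc and must not be lifted or pushed out.
- loupe: Bystander: black eye loupe standing on the mat, 36 mm in diameter, 36 mm high; origin at the centre of its underside.
- oil: Bystander: small amber bottle with a black cap, 32 mm in diameter, 58 mm high; origin at the centre of its underside.
- brass_weight: Bystander: brass weight with a knob, 36 mm in diameter, 43 mm high; origin at the centre of its underside.
- screwdriver: Bystander: brass-handled screwdriver 150 mm long lying on the mat; origin under its middle, x towards the tip.
Mind the look-alikes: they are no part of the job. There is more than one size of the watch; the one meant has the size given above.

How it is judged:
By the outcome, as a careful person would: the job done as asked, in the order asked, and still so for the second after the job is handed in, with the robot touching nothing.
It also fails if it takes over 58 s, if anything falls off the work surface, if the arm or the gripper's body presses on something with over 40 N, if the wrist force passes 120 N, or if a joint passes its speed limit or range.

## Robot

A 6-joint arm with a two-finger parallel gripper is mounted at the origin on the work surface. World frame = base frame: x ahead of the robot, y to its left, z up, the work surface at z = 0. Lengths are in mm, angles in rad, forces in N, time in s.
With the tool pointing down it reaches from about 275 to 825 mm from the base axis. Payload 5.2 kg.
Tool frame: the origin (TCP) lies at the very end of the fingers, on their centre line; the grasp point (between the pads) lies 19 mm behind it; z points along the fingers, y is the line along which they close (so a half turn about z gives the same grasp; the last joint's range is limited). The gripper opens to 93 mm and grips with 3 to 60 N. Pads are 15 mm wide; open, the fingers measure 128 mm over their backs; the gripper's body (75 mm by 188 mm) begins 65 mm behind the grasp point.
Start: joints at [1.108, 0.259, 1.535, -0, 1.348, -0.203], TCP at [141.265, 531.553, 218.653] pointing down, gripper open.
Joint ranges: [-3.14, 3.14], [-0.91, 2.08], [0.19, 2.58], [-1.22, 4.36], [0.22, 2.71], [-3.12, 3.12]. Speed limits (rad/s): [2.57, 2.57, 3.14, 3.14, 3.14, 3.14].

## Interface

Orientations are given as [roll, pitch, yaw] about the fixed x, y, z axes, in that order (R = Rz(yaw) Ry(pitch) Rx(roll)).
In Python, from bench import robot gives the robot as it stands. The module is installed in compiled form; this text tells all that it offers. Calls block until the motion is done:
- robot.move_ptp(position, orientation): joint-space move of the TCP to a pose.
- robot.move_linear(position, ori=None, speed=150, f_stop=None): straight line of the TCP; ori=None keeps the orientation; speed is the mean speed in mm/s. With f_stop (N) it stops when the force on the tool has changed by that much, and returns True; else False.
- robot.move_j(angles): joint-space move.
- robot.move_gripper(opening): opening from 0.0 (shut) to 1.0 (fully open); the grip force is fixed at half the most; returns when the fingers have stopped.
- robot.sleep(seconds).
- robot.inverse_kinematics(position, orientation): joint angles nearest the present ones, or None.
- robot.get_image(name): name is "scene" or "top"; returns a dict with "img" (420x560x3 uint8, blue, green, red), "fovy" (degrees; the focal length in pixels is half the picture's height over the tangent of half this angle, whatever the lens; pixels are square), "cx", "cy" (the principal point, pixels), "k1" (the pictures are not rectified: a ray, as slopes to the right and down, at radius r is drawn at 1 + k1 r^2 times it, then the intrinsics apply), "eye" and "orientation" of the camera in the world. Camera axes: x right, y down, z forward; pixel columns grow to the right and rows downward; lengths in mm; the calibration is good to about 2 mm. A picture is of the moment at which its call begins. There is no depth.
A pose or a line that the arm cannot do raises robot.MotionError and nothing moves.
- robot.hand_in(): hands the job in; it is judged then, once.
Readings, each from a call of its own:
- robot.current_t(): time.
- robot.current_qpos(): joint angles.
- robot.current_joint_vel(): joint speeds.
- robot.current_joint_efforts(): joint torques, N m.
- robot.current_tcp_pos(): TCP position.
- robot.current_eef_rot(): TCP orientation.
- robot.current_contact_force(): force on the tool from outside, world axes, zero at the start.
- robot.current_ft_torque(): the same for the moment, N m.
- robot.current_gripper_width(): opening from 0.0 (shut) to 1.0 (fully open).
- robot.current_finger_force(): force on a finger pad.
Only numpy, scipy, OpenCV 4.12 (cv2) and the standard library are available. Lean on these libraries where they do the work, as an engineer would, in place of code of your own. Each camera call takes 0.05 s, during which the arm holds its last target. There are 200 camera calls.

## Working session

There is one attempt and no reset: what is moved stays moved. The work goes in short steps, each a Python script; the robot and the scene stay as the last script left them, time stands still between calls to the robot, and variables do not carry over. Pictures are saved under pics/ and viewed, at most 10 in all, crops included, and the job is handed in when it is done.

```bash
mkdir -p pics
cat > h.py <<'E'
import numpy as np, cv2
from scipy.spatial.transform import Rotation as R
from bench import robot
def cam(n):
    d=robot.get_image(n); d['f']=d['img'].shape[0]/2/np.tan(np.radians(d['fovy'])/2)
    d['R']=R.from_euler('xyz',d['orientation']).as_matrix(); 
    d['K']=np.array([[d['f'],0,d['cx']],[0,d['f'],d['cy']],[0,0,1]]); d['D']=np.array([d['k1'],0,0,0.]); return d
def ray(d,uv):
    p=cv2.undistortPoints(np.array(uv,float).reshape(-1,1,2),d['K'],d['D']).reshape(-1,2)
    return np.c_[p,np.ones(len(p))]@d['R'].T
def onplane(d,uv,z):
    r=ray(d,uv); e=np.array(d['eye']); return e+r*((z-e[2])/r[:,2])[:,None]
def proj(d,P):
    q=(np.array(P,float).reshape(-1,3)-np.array(d['eye']))@d['R']
    return cv2.projectPoints(q,np.zeros(3),np.zeros(3),d['K'],d['D'])[0].reshape(-1,2)
E
python3 - <<'E'
from h import *
for n in("scene","top"):
    d=cam(n); cv2.imwrite(f'pics/{n}0.png',d['img']); print(n,d['eye'],d['orientation'],d['fovy'],d['k1'],d['cx'],d['cy'])
print(robot.current_t(),robot.current_eef_rot(),robot.current_tcp_pos())
E
```

```text
scene [1002.6403559  -450.94534047  658.10456151] [-2.31951345 -0.02110519  0.70318838] 45.3844468675552 -0.08659289304740345 275.7074731275821 198.4017068966672
top [463.08232748  38.62350808 812.12233206] [-2.93540842  0.00509844 -1.55336632] 52.75827127375721 -0.026826218727504406 282.23709479062796 209.47119808332943
0.1 [-3.13999359e+00 -3.52360170e-04  2.88178572e+00] [141.04214421 531.09566355 217.92766947]
```

View pics/scene0.png

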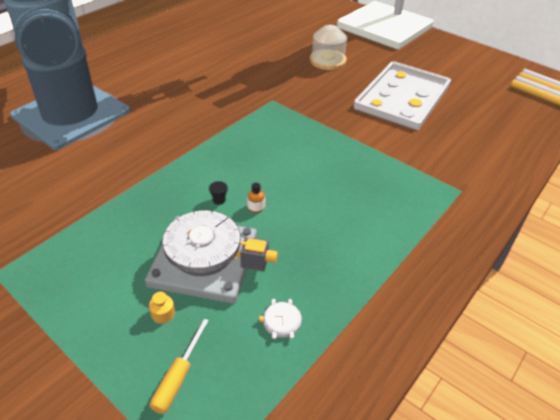

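View pics/top0.png

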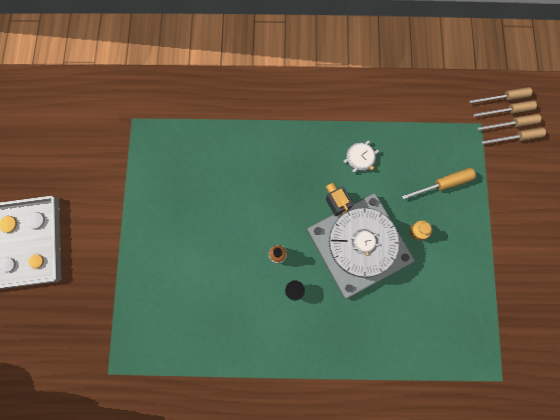

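The top view shows the turntable at about (364,242), the brass pointer tip near (347,210) and the long line at (332–348,240). The line is about 60° (two clicks) short of the pointer. There are two watches: one in the turntable seat at (365,241), and a larger-looking one on the mat at (361,156). The one in the seat fits the description. Next I measure and confirm with a crop.

Run:
```python
from h import *
d=cam('top'); im=d['img']; g=cv2.cvtColor(im,cv2.COLOR_BGR2GRAY); hsv=cv2.cvtColor(im,cv2.COLOR_BGR2HSV)
# bright low-sat disc
m=((hsv[...,1]<60)&(g>120)).astype(np.uint8)*255; m[:180]=0;m[300:]=0;m[:,:300]=0;m[:,420:]=0
m=cv2.morphologyEx(m,cv2.MORPH_CLOSE,np.ones((7,7)))
c=max(cv2.findContours(m,0,2)[0],key=cv2.contourArea); h=cv2.convexHull(c)
P=onplane(d,h.reshape(-1,2),60.)[:,:2]
A=np.c_[2*P,np.ones(len(P))]; s=np.linalg.lstsq(A,(P**2).sum(1),rcond=None)[0]; r=np.sqrt(s[2]+s[:2]@s[:2]); C=s[:2]
print('centre',C,'r',r,'resid',np.std(np.linalg.norm(P-C,axis=1)))
# dark line in the ring: sample radii 33..48
th=np.radians(np.arange(0,360,1)); prof=[]
for t in th:
    q=[[C[0]+k*np.cos(t),C[1]+k*np.sin(t),60] for k in np.arange(32,50,2)]
    uv=proj(d,q).astype(np.float32); prof.append(cv2.remap(g,uv[:,:1],uv[:,1:],1).mean())
prof=np.array(prof); i=np.argsort(prof)[:6]; print('line deg',i,prof[i],np.median(prof))
# brass at pointer
b=((hsv[...,0]>10)&(hsv[...,0]<30)&(hsv[...,1]>140)&(hsv[...,2]>120)).astype(np.uint8); b[:180]=0;b[215:]=0;b[:,:320]=0;b[:,360:]=0
ys,xs=np.nonzero(b); Q=onplane(d,np.c_[xs,ys],62.)[:,:2]-C; rr=np.linalg.norm(Q,axis=1); k=rr.argmin()
print('pointer',rr[k],np.degrees(np.arctan2(Q[k,1],Q[k,0])),'brass mean',np.degrees(np.arctan2(*Q.mean(0)[::-1])))
for n,z,uv in(('oil',58,(278,254)),('loupe',36,(295,290)),('weight',43,(422,229))): print(n,onplane(d,[uv],z)[0])
crop=cv2.resize(im[130:310,260:480],None,fx=3.3,fy=3.3,interpolation=2)
cv2.imwrite('pics/crop.png',crop)
```

```text
centre [561.73962117 -81.99561999] r 85.71516554286654 resid 7.555733573188121
line deg [83 84 82 85 81 86] [106.11111111 110.88888889 118.66666667 125.11111111 134.44444444
 138.88888889] 187.3888888888889
pointer 56.72266614008608 19.700964699734865 brass mean 16.90188998422185
oil [539.58984367  51.35015871  58.        ]
loupe [477.4309968   19.82302124  36.        ]
weight [ 591.35559868 -212.4724783    43.        ]
```

View pics/crop.png

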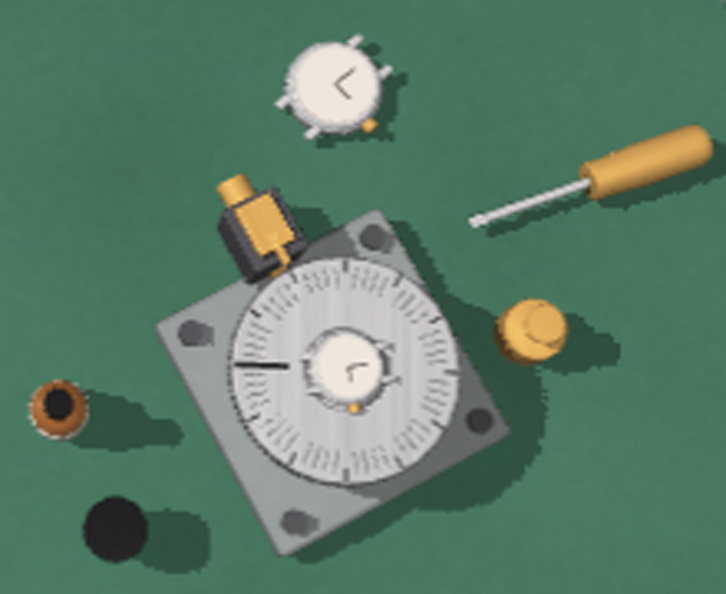

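The crop confirms it. The seated watch scales to about 43 mm against the 124 mm disc, which fits the 41 mm given; the one on the mat is the larger look-alike. My mask took in the base as well, so I redo the centre with a tighter one.

```bash
cat >> h.py <<'E'
def measure(d,C=None):
    im=d['img']; g=cv2.cvtColor(im,cv2.COLOR_BGR2GRAY); hsv=cv2.cvtColor(im,cv2.COLOR_BGR2HSV)
    if C is None:
        m=((hsv[...,1]<60)&(g>165)).astype(np.uint8)*255; m[:195]=0;m[300:]=0;m[:,:310]=0;m[:,420:]=0
        m=cv2.morphologyEx(m,cv2.MORPH_CLOSE,np.ones((5,5)))
        c=max(cv2.findContours(m,0,2)[0],key=cv2.contourArea)
        P=onplane(d,cv2.convexHull(c).reshape(-1,2),60.)[:,:2]
        s=np.linalg.lstsq(np.c_[2*P,np.ones(len(P))],(P**2).sum(1),rcond=None)[0]; C=s[:2]
        print('centre',C,'r',np.sqrt(s[2]+C@C),'resid',np.std(np.linalg.norm(P-C,axis=1)))
    th=np.radians(np.arange(0,360,.5)); k=np.arange(32,50,2); T,Kk=np.meshgrid(th,k,indexing='ij')
    q=np.c_[(C[0]+Kk*np.cos(T)).ravel(),(C[1]+Kk*np.sin(T)).ravel(),np.full(T.size,60.)]
    uv=proj(d,q).astype(np.float32); prof=cv2.remap(g,uv[:,:1],uv[:,1:],1).reshape(T.shape).mean(1)
    i=prof.argmin(); idx=np.arange(i-8,i+9)%len(th); w=np.clip(np.median(prof)-40-prof[idx],0,None)
    line=(i+(w*np.arange(-8,9)).sum()/w.sum())/2
    b=((hsv[...,0]>10)&(hsv[...,0]<30)&(hsv[...,1]>110)&(hsv[...,2]>110)).astype(np.uint8); b[:180]=0;b[216:]=0;b[:,:320]=0;b[:,360:]=0
    ys,xs=np.nonzero(b); Q=onplane(d,np.c_[xs,ys],62.)[:,:2]-C; rr=np.linalg.norm(Q,axis=1); n=rr<75
    a=np.degrees(np.arctan2(Q[:,1],Q[:,0]))
    print('line',line,'contrast',prof.min(),np.median(prof),'pointer rmin',rr.min(),'ang',a[n].mean(),'n',n.sum(),'brass',a.mean())
    return C,line,a[n].mean()
E
python3 - <<'E'
from h import *
measure(cam('top'))
E
```

```text
centre [ 564.57912802 -102.00244465] r 60.777351005355705 resid 0.19415026969878513
line 88.53034811068135 contrast 53.55555555555556 195.77777777777777 pointer rmin 62.86902444592115 ang 29.833976016498827 n 26 brass 29.2660040800419
```

The radius (60.8 mm) and pointer radius (63 mm) agree with the sizes given. The line is 59° short of the pointer, so two clicks. Next: close the gripper, press on the near-robot side and turn one click.

```bash
cat >> h.py <<'E'
C=np.array([564.6,-102.0])
def pose(a,z): 
    t=np.radians(a); return [C[0]+50*np.cos(t),C[1]+50*np.sin(t),z],[np.pi,0,(t+np.pi)%(2*np.pi)-np.pi]
def fz(): return robot.current_contact_force()
def arc(a0,a1,step=6):
    z=robot.current_tcp_pos()[2]; zc=ZC[0] if ZC else z
    for a in np.linspace(a0,a1,int(abs(a1-a0)/step+.5)+1)[1:]:
        p,o=pose(a,zc); robot.move_linear(p,o,speed=20)
        f=fz(); print('a %.0f'%a,'z %.2f cmd %.2f'%(robot.current_tcp_pos()[2],zc),'F',np.round(f,1))
        if f[2]-F0[0]<8.5: zc-=.3
        elif f[2]-F0[0]>12: zc+=.3
    ZC[:]=[zc]
ZC=[];F0=[0.]
E
python3 - <<'E'
from h import *
robot.move_gripper(0.0)
p,o=pose(210,110); robot.move_ptp(p,o); robot.sleep(.3)
p,_=pose(210,68); robot.move_linear(p,speed=60); robot.sleep(.3)
F0[0]=fz()[2]; print('F0',fz(),robot.current_tcp_pos())
p,_=pose(210,54); hit=robot.move_linear(p,speed=8,f_stop=8)
robot.sleep(.2); print(hit,robot.current_tcp_pos(),fz(),robot.current_t())
E
```

```text
F0 [-0.36305309  0.89094253  0.37411933] [ 521.48678426 -127.09505961   68.33957742]
True [ 521.30585896 -127.0329284    60.25337521] [-0.05142161 -0.08491638  4.75139154] 7.0417
```

Run:
```python
from h import *
F0[0]=.37
z=robot.current_tcp_pos()[2]
for i in range(12):
    f=fz()[2]-F0[0]; print('%.2f cmd %.2f F %.1f'%(robot.current_tcp_pos()[2],z,f))
    if f>9: break
    z-=.2; robot.move_linear(pose(210,z)[0],speed=10); robot.sleep(.1)
ZC[:]=[z]
if 8.5<f<14: arc(210,178)
print(robot.current_t())
cv2.imwrite('pics/c1.png',cam('top')['img'][180:310,300:430].repeat(4,0).repeat(4,1))
```

```text
60.25 cmd 60.25 F 4.4
60.25 cmd 60.05 F 4.4
60.25 cmd 59.85 F 6.1
60.26 cmd 59.65 F 7.2
60.23 cmd 59.45 F 9.3
a 204 z 60.24 cmd 59.45 F [-0.  -2.2  6.1]
a 197 z 60.22 cmd 59.15 F [-0.6 -1.6  9.4]
a 191 z 60.20 cmd 59.15 F [-1.6  0.  10. ]
a 184 z 60.22 cmd 59.15 F [-1.1  0.8 10.4]
a 178 z 60.20 cmd 59.15 F [-1.9 -0.8 10. ]
10.575
```

View pics/c1.png

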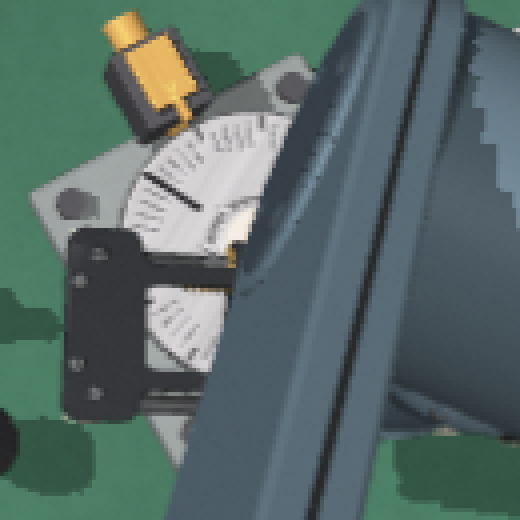

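The long line now runs from (145,175) to (200,207) in the crop. It has turned about 30°, one click, and the disc moves with the finger. Now the second click.

Run:
```python
from h import *
F0[0]=.37; ZC[:]=[59.15]
arc(178,149)
measure(cam('top'),C)
p=robot.current_tcp_pos(); 
robot.move_linear([p[0],p[1],110],speed=60)
robot.move_linear([380,-60,200],speed=150); robot.sleep(.3)
d=cam('top'); measure(d,C); print(robot.current_t(),fz())
cv2.imwrite('pics/c2.png',cv2.resize(d['img'][130:310,260:480],None,fx=3.3,fy=3.3,interpolation=2))
```

```text
a 172 z 60.21 cmd 59.15 F [-2.2 -1.5 10.6]
a 166 z 60.23 cmd 59.15 F [-1.   0.2 10. ]
a 161 z 60.21 cmd 59.15 F [-1.1  0.8 10. ]
a 155 z 60.23 cmd 59.15 F [0.2 1.8 9.3]
a 149 z 60.21 cmd 59.15 F [-1.4 -0.   9.9]
line 153.72368421052633 contrast 50.22222222222222 91.38888888888889 pointer rmin 62.850777806548116 ang 30.74700256538382 n 14 brass 29.249185246967027
line 28.129518654552484 contrast 78.88888888888889 198.88888888888889 pointer rmin 62.850777806548116 ang 29.84097954478743 n 26 brass 29.251488503975622
15.3083 [ 0.82596883  0.54865334 -0.36205898]
```

View pics/c2.png

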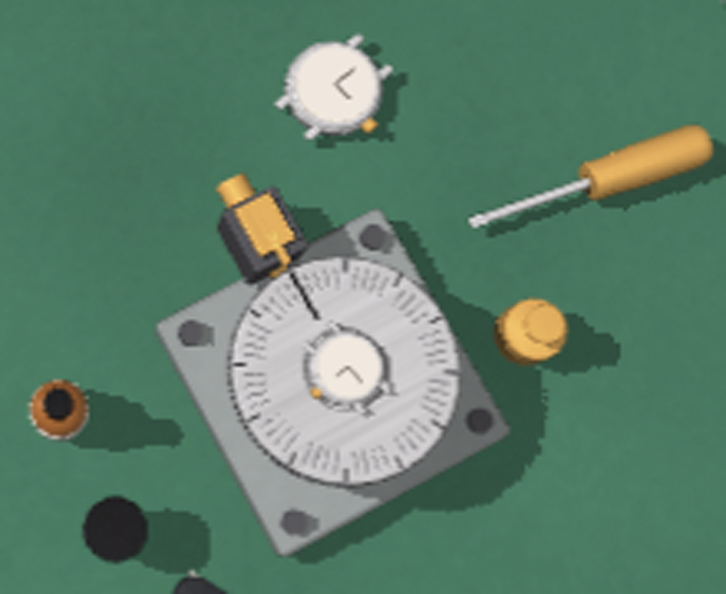

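The long line, from (290,272) to (318,318) in the crop, now meets the pointer tip at (283,268). It has turned 60.4°, which is two clicks, the watch is still in its seat and nothing around it has moved.

```bash
python3 -c "
from bench import robot
print(robot.hand_in())"
```

```text
the job is handed in; nothing more can be done
None
```

The turntable was turned two clicks clockwise by fingertip friction, the long line is clicked in at the brass pointer, the finger is clear, the watch is still in its seat, and the job was handed in at about 15 s.

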